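# Line the sample jars up by size for weighing

### The arm

A 6-joint arm with a two-finger parallel gripper is mounted at the origin on the work surface. World frame = base frame: x ahead of the robot, y to its left, z up, the work surface at z = 0. Lengths are in mm, angles in rad, forces in N, time in s.
With the tool pointing down it reaches from about 275 to 725 mm from the base axis. Payload 5.6 kg.
Tool frame: the origin (TCP) lies midway between the tips of the shut fingers; the grasp point (between the pads) lies manip.grasp_offset behind it (manip.grasp_offset is the distance from the TCP to the grasp point, in mm); z points along the fingers, y is the line along which they close (so a half turn about z gives the same grasp; the last joint's range is limited). The gripper opens to 85 mm and grips with 20 to 120 N. Pads are 22 mm wide; open, the fingers measure 114 mm over their backs; the gripper's body (76 mm by 85 mm) begins 54 mm behind the grasp point. The pads swing forward as they close: fully open they stand 13 mm farther back than shut.
Start: joints at [-0.951, 0.255, 0.108, 0, -1.424, -0.285], TCP at [180.738, -519.448, 231.283] pointing down, gripper open.
Joint ranges: [-2.95, 2.95], [-1.21, 1.97], [-1.09, 1.5], [-2.87, 1.71], [-2.94, -0.07], [-3.05, 3.05]. Speed limits (rad/s): [2.57, 2.57, 3.14, 3.14, 3.14, 3.14].

### API

Orientations are given as a 3x3 rotation matrix whose columns are the frame's x, y, z axes.
In Python, from station import manip gives the robot as it stands. The module is installed in compiled form; this text tells all that it offers.
- The arm moves only by the tool jog_arm, never from a script. Its argument "deltas" is a list of rows, each a list of 4 numbers: the shift along the world's x, y, z in m, then the turn about the world's z in rad. A call has 1 to 5 rows; each row is the pose to reach, as a shift and turn from the pose commanded when the call began; what a row does not reach only later rows make up. A row lasts 1/12 s, in which the tool goes at most 41.7 mm and 7.16 degrees, less where a joint would pass 70% of its speed; a pose out of reach is approached as far as the arm can. A call with a gripper value outside its range is refused whole. "grip" is the gripper command: -1 is shut, 1 is fully open, values between are in proportion, set as the call begins (left out, the last holds). The fingers move at their own pace and stop on an object; "force" is the grip in N (left out, the last holds). Time passes only in rows, so rows that repeat a pose let the fingers close. It gives the time, the measured TCP pose, the force, the opening and the grip force at its end, in the units of the state.
- manip.sense(): the state, without advancing time (a new reading comes with each control period).
- manip.camera(name): name is "scene" or "side" or "wrist"; returns the picture (384x512x3 uint8, red, green, blue); there is no depth.
- manip.camera_params(name): a dict with "intrinsics" (3x3 intrinsics, pixels), "position" and "attitude" of the camera in the world. Camera axes: x right, y up, looking along -z (the intrinsics and any distortion apply to the point x, -y, -z); pixel columns grow to the right and rows downward; lengths in mm; the calibration is good to about 2 mm. A picture is of the moment at which its call begins: read the wrist's pose just before it. camera_params takes no time and is no camera call; for the wrist camera it gives the pose at the moment of the call.
- manip.sign_off(): hands the job in; it is judged then, once.
The state is a dict: "time": time; "joints": joint angles; "qvel": joint speeds; "tau": joint torques, N m; "eef_pos": TCP position; "eef_rot": TCP orientation; "wrist_force": force on the tool from outside, world axes, zero at the start; "moment": the same for the moment, N m; "opening": finger opening in mm; "finger_force": force on a finger pad.
Only numpy, scipy, OpenCV 4.12 (cv2) and the standard library are available. Lean on these libraries where they do the work, as an engineer would, in place of code of your own. Each camera call takes 0.05 s, during which the arm holds its last target. There are 200 camera calls.

### The job

Get the four green-lidded sample jars ready for weighing: line them up in order of size on the strip of blue pads, the smallest jar on the palest pad and so on up to the largest on the darkest, each standing upright in the middle of its pad. Set the jars down rather than dropping them, let go of them all, and leave the yellow tip box and the glass beaker where they are.

Things in the scene. Friction and masses are not known exactly. Their poses are not given: they have to be found in the camera images.
- jar_small: The smallest of four closed sample jars: a loose upright rigid cylinder 30 mm in diameter and 45 mm high over all, white plastic with a green screw lid (top 14 mm, same diameter). Origin at the centre of its underside, z up along the jar.
- jar_medium: The second smallest of four closed sample jars: a loose upright rigid cylinder 38 mm in diameter and 60 mm high over all, white plastic with a green screw lid (top 14 mm, same diameter). Origin at the centre of its underside, z up along the jar.
- jar_large: The second largest of four closed sample jars: a loose upright rigid cylinder 46 mm in diameter and 75 mm high over all, white plastic with a green screw lid (top 14 mm, same diameter). Origin at the centre of its underside, z up along the jar.
- jar_largest: The largest of four closed sample jars: a loose upright rigid cylinder 54 mm in diameter and 90 mm high over all, white plastic with a green screw lid (top 14 mm, same diameter). Origin at the centre of its underside, z up along the jar.
- pad1: Round marker pad number 1 of the row, palest blue, nearly white: 64 mm in diameter, 3 mm thick, fixed on a flat grey strip (300 x 84 x 6 mm, fixed to the bench) so that its top is 9 mm above the bench. Origin at the centre of its underside (6 mm above the bench), z up, x along the row towards the darker end. Pads stand 72 mm apart in one straight row, palest to darkest.
- pad2: Round marker pad number 2 of the row, light blue: 64 mm in diameter, 3 mm thick, fixed on a flat grey strip (300 x 84 x 6 mm, fixed to the bench) so that its top is 9 mm above the bench. Origin at the centre of its underside (6 mm above the bench), z up, x along the row towards the darker end. Pads stand 72 mm apart in one straight row, palest to darkest.
- pad3: Round marker pad number 3 of the row, strong mid blue: 64 mm in diameter, 3 mm thick, fixed on a flat grey strip (300 x 84 x 6 mm, fixed to the bench) so that its top is 9 mm above the bench. Origin at the centre of its underside (6 mm above the bench), z up, x along the row towards the darker end. Pads stand 72 mm apart in one straight row, palest to darkest.
- pad4: Round marker pad number 4 of the row, darkest, navy blue: 64 mm in diameter, 3 mm thick, fixed on a flat grey strip (300 x 84 x 6 mm, fixed to the bench) so that its top is 9 mm above the bench. Origin at the centre of its underside (6 mm above the bench), z up, x along the row towards the darker end. Pads stand 72 mm apart in one straight row, palest to darkest.
- tip_box: Bystander: loose box of pipette tips, 84 (x) x 122 (y) x 60 mm high, white base with a yellow cover. Origin at the centre of its underside. To be left alone.
- beaker: Bystander: loose glass beaker, 68 mm in diameter, 85 mm high, open at the top. Origin at the centre of its underside. To be left alone.
Things that resemble listed ones, but are neither listed nor needed, are in the scene too. Leave any pink or purple look-alike of the jar_medium alone. Leave any black look-alike of the jar_small alone.

How it is judged (in metres and radians):
At the end, for the whole second after the job is handed in: From the palest pad to the darkest stand the smallest, second smallest, second largest and largest jar, each with its centre within 12 mm of its pad's centre, its foot on the pad (within a few mm of the pad's top), upright within 0.1 rad, at rest and let go (horizontal distance between jar_small and pad1 below 0.012 m and z of jar_small in the frame of pad1 between -0.001 and 0.008 m and angle between each of jar_small, jar_medium, jar_large, jar_largest's own z axis and vertical below 0.1 rad and linear speed of each of jar_small, jar_medium, jar_large, jar_largest below 0.02 m/s and angular speed of each of jar_small, jar_medium, jar_large, jar_largest below 0.2 rad/s and contact force between each of jar_small, jar_medium, jar_large, jar_largest and the fingers below 0.05 N and horizontal distance between jar_medium and pad2 below 0.012 m and z of jar_medium in the frame of pad2 between -0.001 and 0.008 m and horizontal distance between jar_large and pad3 below 0.012 m and z of jar_large in the frame of pad3 between -0.001 and 0.008 m and horizontal distance between jar_largest and pad4 below 0.012 m and z of jar_largest in the frame of pad4 between -0.001 and 0.008 m); the robot touches nothing.
It fails at once if a jar is dropped or thrown (falls freely faster than 0.7 m/s, that is from more than about 25 mm) ((linear speed of jar_small above 0.7 m/s and contact force between jar_small and anything else below 0.02 N) or (linear speed of jar_medium above 0.7 m/s and contact force between jar_medium and anything else below 0.02 N) or (linear speed of jar_large above 0.7 m/s and contact force between jar_large and anything else below 0.02 N) or (linear speed of jar_largest above 0.7 m/s and contact force between jar_largest and anything else below 0.02 N)).
It fails at once if the tip box is shifted by more than 30 mm or tipped (distance of tip_box from where it was at the start of the episode above 0.03 m or angle between tip_box's own z axis and vertical above 0.3 rad).
It fails at once if the beaker is shifted by more than 30 mm or tipped (distance of beaker from where it was at the start of the episode above 0.03 m or angle between beaker's own z axis and vertical above 0.3 rad).
It also fails if it takes over 120 s, if anything falls off the work surface, if the arm or the gripper's body presses on something with over 40 N, if the wrist force passes 120 N, or if a joint passes its speed limit or range.

## Working session

There is one attempt and no reset: what is moved stays moved. The work goes in short steps, Python scripts to look and compute and a tool call to move; the robot and the scene stay as the last step left them, time stands still between calls to the robot, and variables do not carry over. Pictures are saved under pics/ and viewed, at most 14 in all, crops included, and the job is handed in when it is done.

Besides the shell and the picture viewer there is one more tool, called after "Emit:" as a command line: name --pt "numbers of a row" for each row, then --argument value for the rest. jog_arm: Moves the arm, as the interface text tells. Its arguments: {"type":"object","properties":{"deltas":{"type":"array","items":{"type":"array","items":{"type":"number"}}},"grip":{"type":"number"},"force":{"type":"number"}},"required":["deltas"]}

```bash
mkdir -p pics
python3 - <<'E'
from station import manip
import cv2
s=manip.sense();print(s['time'],s['eef_pos'],s['eef_rot'],s['opening'],manip.grasp_offset)
for n in ("scene","side","wrist"):
    p=manip.camera_params(n);print(n,p)
    cv2.imwrite(f"pics/{n}0.png",manip.camera(n)[:,:,::-1])
E
```

```text
0.0 [ 180.61680451 -518.96577346  230.40894902] [[-9.44504555e-01 -3.28497687e-01 -6.44432997e-04]
 [-3.28498318e-01  9.44502916e-01  1.75968682e-03]
 [ 3.06157949e-05  1.87372737e-03 -9.99998244e-01]] 85.43635348442757 18.700000000000003
scene {'intrinsics': array([[364.91592406,   0.        , 250.46820696],
       [  0.        , 364.91592406, 190.14514897],
       [  0.        ,   0.        ,   1.        ]]), 'position': array([1170.47851448, -266.21250889,  822.62074738]), 'attitude': array([[ 0.36629173, -0.73646508,  0.56872625],
       [ 0.93045104,  0.28362084, -0.23199154],
       [ 0.00955105,  0.61414852,  0.78913267]])}
side {'intrinsics': array([[351.77503314,   0.        , 257.03833273],
       [  0.        , 351.77503314, 191.43364676],
       [  0.        ,   0.        ,   1.        ]]), 'position': array([ 437.35205415, -688.49841139,  656.23175297]), 'attitude': array([[ 0.95552724,  0.20242618, -0.21445592],
       [-0.29485407,  0.64255344, -0.7072384 ],
       [-0.00536417,  0.73901876,  0.6736635 ]])}
wrist {'intrinsics': array([[319.37078527,   0.        , 254.70038908],
       [  0.        , 319.37078527, 187.77429195],
       [  0.        ,   0.        ,   1.        ]]), 'position': array([ 118.94134009, -540.11115478,  372.44685224]), 'attitude': array([[-3.28801178e-01, -9.12491676e-01, -2.43410614e-01],
       [ 9.44399071e-01, -3.17576779e-01, -8.51785371e-02],
       [ 4.23147150e-04, -2.57883561e-01,  9.66175910e-01]])}
```

View pics/scene0.png

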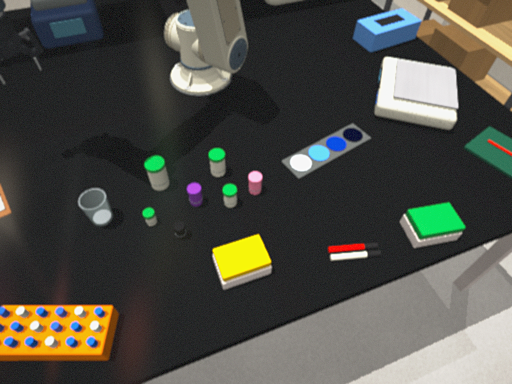

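View pics/side0.png

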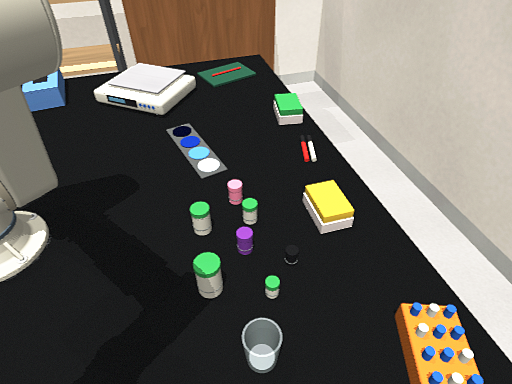

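The scene view shows the jars at about (155,172) largest, (217,162) large, (230,195) medium and (149,216) small, with the pads from (301,162) to (353,134). The side view shows the same layout. Next I'll fit the lids and pads in both views.

```bash
cat > h.py <<'E'
import numpy as np, cv2
from scipy.optimize import least_squares
DIM={'small':(30,45),'medium':(38,60),'large':(46,75),'largest':(54,90)}
def proj(p,P):
    c=(np.atleast_2d(P)-p['position'])@p['attitude']
    c=c*[1,-1,-1]; u=c@np.array(p['intrinsics']).T
    return u[:,:2]/u[:,2:]
def ray(p,uv,z):
    d=np.linalg.inv(p['intrinsics'])@[uv[0],uv[1],1]; d=p['attitude']@(d*[1,-1,-1])
    return p['position']+d*(z-p['position'][2])/d[2]
def hullc(p,x,y,r,z0,z1):
    t=np.linspace(0,2*np.pi,60); c=np.c_[x+r*np.cos(t),y+r*np.sin(t)]
    P=np.vstack([np.c_[c,0*t+z] for z in (z0,z1)])
    h=cv2.convexHull(proj(p,P).astype(np.float32)); m=cv2.moments(h)
    return np.array([m['m10'],m['m01']])/m['m00'], m['m00']
def blobs(img,lo,hi,amin=20):
    m=cv2.inRange(cv2.cvtColor(img,cv2.COLOR_RGB2HSV),lo,hi)
    n,_,st,ce=cv2.connectedComponentsWithStats(m)
    return [(ce[i],st[i,4]) for i in range(1,n) if st[i,4]>=amin]
def locate(obs,r,z0,z1):   # obs: list of (params, centroid)
    x0=ray(obs[0][0],obs[0][1],(z0+z1)/2)[:2]
    f=lambda q:np.concatenate([hullc(p,*q,r,z0,z1)[0]-c for p,c in obs])
    s=least_squares(f,x0,diff_step=1e-4); return s.x,s.fun
E
cat > loc.py <<'E'
from h import *
from station import manip
ims={n:manip.camera(n) for n in('scene','side')}; ps={n:manip.camera_params(n) for n in ims}
G={n:blobs(ims[n],(50,120,60),(75,255,255)) for n in ims}
B={n:blobs(ims[n],(90,50,50),(130,255,255),60) for n in ims}
for n in ims:
    print(n,'G',[(c.round(1).tolist(),int(a)) for c,a in G[n]]); print(n,'B',[(c.round(1).tolist(),int(a)) for c,a in B[n]])
E
python3 loc.py
```

```text
scene G [([216.2, 154.1], 213), ([154.1, 163.1], 301), ([229.3, 189.4], 173), ([435.0, 219.5], 1502), ([147.9, 212.3], 129)]
scene B [([66.6, 24.1], 2469), ([385.2, 29.8], 2024), ([185.8, 18.6], 138), ([237.7, 53.5], 203), ([352.2, 134.3], 161), ([326.7, 148.3], 583), ([3.4, 311.7], 67), ([41.1, 311.7], 73), ([60.3, 311.4], 68), ([99.0, 311.6], 67), ([16.1, 326.3], 81), ([55.8, 326.2], 72), ([75.4, 326.2], 71), ([10.2, 341.8], 90), ([30.5, 341.8], 86), ([71.0, 341.6], 79), ([91.4, 341.6], 74)]
side G [([288.1, 103.6], 503), ([249.3, 204.1], 192), ([199.2, 209.1], 287), ([206.3, 264.1], 580), ([271.9, 282.3], 198)]
side B [([45.2, 92.1], 1258), ([116.5, 99.7], 66), ([194.4, 147.4], 431), ([8.4, 227.0], 95), ([415.5, 308.4], 118), ([449.5, 310.4], 131), ([439.0, 331.0], 127), ([457.0, 332.1], 140), ([428.0, 352.9], 139), ([446.6, 354.1], 145), ([435.4, 377.6], 140), ([475.5, 379.3], 129)]
```

```bash
cat >> loc.py <<'E'
S={'scene':dict(largest=1,large=0,medium=2,small=4),'side':dict(largest=3,large=2,medium=1,small=4)}
for k,(d,h) in DIM.items():
    o=[(ps[n],G[n][S[n][k]][0]) for n in ims]
    q,f=locate(o,d/2,h-14,h); print(k,q.round(1),'res',f.round(1),[round(hullc(p,*q,d/2,h-14,h)[1]) for p,_ in o],[G[n][S[n][k]][1] for n in ims])
seeds={'scene':[(301,162),(319,153),(336,144),(353,134)],'side':[(208,165),(199,153),(190,142),(181,131)]}
pads=[]
for i in range(4):
    o=[]
    for n in ims:
        im=cv2.cvtColor(ims[n],cv2.COLOR_RGB2LAB).copy(); m=np.zeros((386,514),np.uint8)
        cv2.floodFill(im,m,seeds[n][i],0,(22,)*3,(22,)*3,4|cv2.FLOODFILL_FIXED_RANGE|cv2.FLOODFILL_MASK_ONLY|(255<<8))
        mm=cv2.moments(m[1:-1,1:-1],True); o.append((ps[n],np.array([mm['m10'],mm['m01']])/mm['m00'])); a=mm['m00']; print(i,n,a,end=' ')
    q,f=locate(o,32,8.9,9); pads.append(q); print('pad',i+1,q.round(1),f.round(1),[round(hullc(p,*q,32,8.9,9)[1]) for p,_ in o])
print(np.linalg.norm(np.diff(pads,axis=0),axis=1))
for n,z,c in (('scene',0,(100,219)),('side',0,(262,363))): print('beaker base',ray(ps[n],c,z).round())
for n,c in(('scene',[(212,260),(260,236),(271,263),(222,279)]),('side',[(305,192),(337,181),(354,213),(322,222)])): print('box top',[ray(ps[n],q,60)[:2].round().tolist() for q in c])
for k,c,h in (('purple',[(194,188),(244.5,232)],53),('pink',[(255,176),(235,184)],53),('black',[(180,225),(291,249)],40)): print(k,[ray(ps[n],q,h)[:2].round().tolist() for n,q in zip(ims,c)])
E
python3 loc.py|tail -n +5
```

```text
small [ 580.8 -310.5] res [ 0.2  1.  -0.6  0.2] [127, 206] [np.int32(127), np.int32(197)]
medium [596.1 -92.9] res [ 0.   1.  -0.7 -0.1] [171, 196] [np.int32(176), np.int32(191)]
large [475.1 -88.2] res [ 0.1  1.1 -0.7 -0.1] [208, 296] [np.int32(213), np.int32(287)]
largest [ 460.6 -259.2] res [ 0.1  1.1 -0.6  0. ] [307, 604] [np.int32(298), np.int32(579)]
0 scene 285.0 0 side 232.0 pad 1 [539.7 151.5] [-0.2  0.3 -0.2 -0.4] [264, 222]
1 scene 239.0 1 side 188.0 pad 2 [522.5 222. ] [-0.2  0.2 -0.1 -0.4] [246, 195]
2 scene 217.0 2 side 165.0 pad 3 [507.1 291.5] [-0.2  0.2 -0.1 -0.4] [230, 172]
3 scene 162.0 3 side 152.0 pad 4 [490.2 360.7] [-0.4  0.1 -0.  -0.7] [215, 153]
[72.62773265 71.13059305 71.23877974]
beaker base [ 524. -436.    0.]
beaker base [ 519. -441.    0.]
box top [[779.0, -199.0], [760.0, -72.0], [835.0, -76.0], [831.0, -193.0]]
box top [[741.0, -101.0], [837.0, -87.0], [823.0, -203.0], [739.0, -207.0]]
purple [[555.0, -179.0], [562.0, -177.0]]
pink [[574.0, -10.0], [583.0, -10.0]]
black [[646.0, -243.0], [649.0, -244.0]]
```

The triangulated positions agree with the given sizes: pad spacing is 71–73 mm and blob areas match. The row heading is about 103°. I'll turn the tool by +1.468 rad so the fingers close across the row, and move above the small jar.

Emit:
jog_arm --pt "0.027 0.014 -0.005 0.098" --pt "0.053 0.028 -0.011 0.196" --pt "0.08 0.042 -0.016 0.294" --pt "0.107 0.056 -0.022 0.392" --pt "0.133 0.07 -0.027 0.489" --grip 0.4 --force 30

```text
time: 0.77
eef_pos: [314.8, -448.6, 203.9]
eef_rot: [[-0.676, -0.737, 0.0], [-0.737, 0.676, 0.0], [-0.0, 0.0, -1.0]]
wrist_force: [-0.4, -0.4, -0.3]
opening: 59.7
finger_force: 0.0
```

Emit:
jog_arm --pt "0.027 0.014 -0.005 0.098" --pt "0.053 0.028 -0.011 0.196" --pt "0.08 0.042 -0.016 0.294" --pt "0.107 0.056 -0.022 0.392" --pt "0.133 0.07 -0.027 0.489"

```text
time: 1.18
eef_pos: [448.0, -378.4, 176.9]
eef_rot: [[-0.25, -0.968, -0.0], [-0.968, 0.25, 0.0], [-0.0, 0.0, -1.0]]
wrist_force: [0.3, -0.4, -0.5]
opening: 59.5
finger_force: 0.0
```

Emit:
jog_arm --pt "0.027 0.014 -0.005 0.098" --pt "0.053 0.028 -0.011 0.196" --pt "0.08 0.042 -0.016 0.294" --pt "0.107 0.056 -0.022 0.392" --pt "0.134 0.069 -0.027 0.49"

```text
time: 1.6
eef_pos: [581.9, -309.4, 149.8]
eef_rot: [[0.235, -0.972, -0.0], [-0.972, -0.235, 0.0], [-0.0, 0.0, -1.0]]
wrist_force: [0.6, -1.1, -0.2]
opening: 59.8
finger_force: 0.0
```

```bash
cat > w.py <<'E'
import sys
from h import *
from station import manip
p=manip.camera_params('wrist'); im=manip.camera('wrist'); cv2.imwrite('pics/'+sys.argv[1],im[:,:,::-1])
print(manip.sense()['eef_pos'].round(1))
for c,a in blobs(im,(50,120,60),(75,255,255)):
    for k,(d,h) in DIM.items():
        q,f=locate([(p,c)],d/2,h-14,h); print(c.round(),a,k,q.round(1),round(hullc(p,*q,d/2,h-14,h)[1]))
E
python3 w.py w1.png
```

```text
[ 585.5 -306.6  147.5]
[254. 204.] 1886 small [ 578.7 -292.8] 1157
[254. 204.] 1886 medium [ 579.8 -297.5] 2030
[254. 204.] 1886 large [ 580.9 -302.2] 3314
[254. 204.] 1886 largest [ 582.  -306.8] 5171
[402. 273.] 418 small [ 436.4 -262. ] 1182
[402. 273.] 418 medium [ 446.  -268.4] 2001
[402. 273.] 418 large [ 455.6 -274.9] 3187
[402. 273.] 418 largest [ 465.2 -281.2] 4877
```

View pics/w1.png

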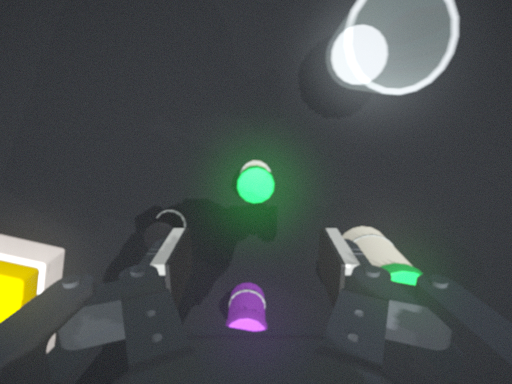

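The wrist picture shows the small jar's lid centred at about (256,185) between the open fingers, with a glow that biased the blob. The purple jar is at (247,308) and the beaker is at top right.

Run:
```python
from h import *
from station import manip
s=manip.sense();print(s['time'],s['eef_pos'].round(1),s['qvel'].round(3))
im=manip.camera('wrist');p=manip.camera_params('wrist');s=manip.sense();print(s['eef_pos'].round(1),s['qvel'].round(3))
for b in (blobs(im,(50,200,180),(75,255,255)),):
    for c,a in b: 
        q,f=locate([(p,c)],15,31,45);print(c,a,q.round(1),hullc(p,*q,15,31,45)[1], ray(p,c,44))
```

```text
1.65 [ 585.5 -306.6  147.5] [-0.035 -0.037 -0.092 -0.016  0.    -0.142]
[ 583.3 -307.7  147.7] [-0.045 -0.044 -0.041  0.015 -0.011 -0.067]
```

Run:
```python
from h import *
from station import manip
for i in range(2): im=manip.camera('wrist')
p=manip.camera_params('wrist');s=manip.sense();print(s['eef_pos'].round(1),s['qvel'].round(3))
hsv=cv2.cvtColor(im,cv2.COLOR_RGB2HSV);print(hsv[150:225:6,256].tolist())
m=cv2.inRange(hsv,(50,100,190),(80,255,255));n,l,st,ce=cv2.connectedComponentsWithStats(m)
for i in range(1,n):
    if st[i,4]>100:
        q,f=locate([(p,ce[i])],15,31,45);print(ce[i],st[i],q.round(1),hullc(p,*q,15,31,45)[1])
```

```text
[ 581.  -309.9  149.5] [-0.028 -0.031 -0.01   0.005 -0.001 -0.006]
[[67, 93, 90], [64, 105, 95], [45, 11, 234], [75, 141, 255], [77, 141, 255], [76, 142, 255], [76, 148, 255], [76, 158, 255], [75, 179, 255], [64, 144, 110], [66, 144, 99], [64, 133, 96], [69, 132, 89]]
[256.04954128 184.16055046] [ 238  165   37   38 1090] [ 579.8 -310.7] 1180.4621109187137
[405.03428571 276.48      ] [391 270  30  15 350] [ 432.  -258.8] 1179.9383344692178
```

The wrist fit gives (579.8, -310.7), which agrees with the fixed cameras. I'll descend, close, check the grip and lift.

Emit:
jog_arm --pt "0 0 -0.03 0" --pt "0 0 -0.06 0" --pt "0 0 -0.09 0" --pt "0 0 -0.12 0" --pt "0 0 -0.141 0"

```text
time: 2.22
eef_pos: [578.6, -310.8, 7.1]
eef_rot: [[0.227, -0.974, -0.002], [-0.974, -0.227, 0.001], [-0.002, 0.002, -1.0]]
wrist_force: [0.4, 0.2, -1.7]
opening: 59.9
finger_force: 0.0
```

Emit:
jog_arm --pt "0 0 0 0" --pt "0 0 0 0" --pt "0 0 0 0" --pt "0 0 0 0" --pt "0 0 0 0" --grip -1 --force 30

```text
time: 2.63
eef_pos: [581.8, -311.0, 11.4]
eef_rot: [[0.23, -0.973, 0.003], [-0.973, -0.23, -0.001], [0.002, -0.003, -1.0]]
wrist_force: [0.7, -0.7, -0.7]
opening: 29.3
finger_force: 30.1
```

Emit:
jog_arm --pt "0 0 0 0" --pt "0 0 0 0" --pt "0 0 0.01 0" --pt "0 0 0.03 0" --pt "0 0 0.05 0"

```text
time: 3.05
eef_pos: [580.0, -310.2, 59.6]
eef_rot: [[0.23, -0.973, -0.002], [-0.973, -0.23, 0.001], [-0.001, 0.002, -1.0]]
wrist_force: [1.1, 0.6, -0.3]
opening: 29.1
finger_force: 30.5
```

Emit:
jog_arm --pt "-0.001 0.015 0.018 0" --pt "-0.004 0.045 0.036 0" --pt "-0.007 0.075 0.054 0" --pt "-0.01 0.108 0.066 0" --pt "-0.013 0.142 0.07 0"

```text
time: 3.47
eef_pos: [568.6, -167.7, 132.5]
eef_rot: [[0.229, -0.973, 0.004], [-0.973, -0.229, -0.001], [0.002, -0.004, -1.0]]
wrist_force: [1.1, 0.6, 0.1]
opening: 29.0
finger_force: 30.5
```

Emit:
jog_arm --pt "-0.003 0.034 0 0" --pt "-0.006 0.068 0 0" --pt "-0.009 0.102 0 0" --pt "-0.012 0.136 0 0" --pt "-0.015 0.17 0 0"

```text
time: 3.88
eef_pos: [552.2, 3.2, 130.1]
eef_rot: [[0.23, -0.973, 0.001], [-0.973, -0.23, 0.0], [-0.0, -0.001, -1.0]]
wrist_force: [0.6, 1.3, -0.2]
opening: 29.1
finger_force: 30.5
```

Emit:
jog_arm --pt "-0.003 0.034 0 0" --pt "-0.006 0.066 0 0" --pt "-0.009 0.096 0 0" --pt "-0.012 0.126 0 0" --pt "-0.013 0.15 0 0"

```text
time: 4.3
eef_pos: [539.1, 153.7, 130.1]
eef_rot: [[0.231, -0.973, 0.0], [-0.973, -0.231, 0.001], [-0.0, -0.001, -1.0]]
wrist_force: [0.5, -0.2, -1.6]
opening: 29.1
finger_force: 30.5
```

Emit:
jog_arm --pt "0 0 -0.01 0" --pt "0 0 -0.025 0" --pt "0 0 -0.04 0" --pt "0 0 -0.055 0" --pt "0 0 -0.07 0"

```text
time: 4.72
eef_pos: [539.6, 151.4, 59.0]
eef_rot: [[0.23, -0.973, 0.0], [-0.973, -0.23, 0.0], [-0.0, -0.0, -1.0]]
wrist_force: [-0.1, 0.7, -1.2]
opening: 29.4
finger_force: 30.5
```

Emit:
jog_arm --pt "0 0 -0.013 0" --pt "0 0 -0.026 0" --pt "0 0 -0.035 0" --pt "0 0 -0.038 0" --pt "0 0 -0.038 0"

```text
time: 5.13
eef_pos: [539.5, 151.2, 21.0]
eef_rot: [[0.23, -0.973, -0.001], [-0.973, -0.23, -0.001], [0.0, 0.001, -1.0]]
wrist_force: [0.5, 1.0, -0.7]
opening: 29.2
finger_force: 30.6
```

Emit:
jog_arm --pt "0 0 -0.001 0" --pt "0 0 -0.002 0" --pt "0 0 -0.003 0" --pt "0 0 -0.003 0" --pt "0 0 -0.003 0"

```text
time: 5.55
eef_pos: [540.4, 151.8, 19.9]
eef_rot: [[0.23, -0.973, 0.002], [-0.973, -0.23, 0.001], [-0.0, -0.002, -1.0]]
wrist_force: [-1.9, 0.8, 6.1]
opening: 29.4
finger_force: 31.1
```

Contact was felt at 6 N, so the jar is down. I'll release, retreat and move above the medium jar.

Emit:
jog_arm --pt "0 0 0 0" --pt "0 0 0 0" --pt "0 0 0 0" --pt "0 0 0 0" --pt "0 0 0 0" --grip 0.5

```text
time: 5.97
eef_pos: [539.7, 151.5, 18.2]
eef_rot: [[0.23, -0.973, -0.0], [-0.973, -0.23, -0.0], [0.0, 0.0, -1.0]]
wrist_force: [0.3, 0.6, -1.1]
opening: 64.0
finger_force: 0.0
```

Emit:
jog_arm --pt "0 0 0.01 0" --pt "0 0 0.035 0" --pt "0 0 0.065 0" --pt "0 0 0.1 0" --pt "0 0 0.132 0"

```text
time: 6.38
eef_pos: [539.7, 151.3, 152.9]
eef_rot: [[0.23, -0.973, 0.001], [-0.973, -0.23, -0.0], [0.0, -0.001, -1.0]]
wrist_force: [0.6, 0.9, 0.3]
opening: 64.3
finger_force: 0.0
```

Emit:
jog_arm --pt "0.006 -0.024 0 0" --pt "0.012 -0.052 0 0" --pt "0.019 -0.082 0 0" --pt "0.026 -0.112 0 0" --pt "0.033 -0.142 0 0"

```text
time: 6.8
eef_pos: [572.9, 8.3, 151.3]
eef_rot: [[0.23, -0.973, 0.001], [-0.973, -0.23, 0.0], [0.0, -0.001, -1.0]]
wrist_force: [0.7, -0.4, 0.3]
opening: 64.0
finger_force: 0.0
```

Emit:
jog_arm --pt "0.007 -0.03 0 0" --pt "0.014 -0.058 0 0" --pt "0.02 -0.084 0 0" --pt "0.023 -0.102 0 0" --pt "0.023 -0.102 0 0"

```text
time: 7.22
eef_pos: [595.9, -95.8, 150.7]
eef_rot: [[0.227, -0.974, 0.0], [-0.974, -0.227, -0.001], [0.001, 0.0, -1.0]]
wrist_force: [-0.2, 0.3, 0.1]
opening: 64.1
finger_force: 0.0
```

```bash
cat > w2.py <<'E'
import sys
from h import *
from station import manip
k,fn=sys.argv[1:3]; d,h=DIM[k]
for i in range(2): manip.camera('wrist')
p=manip.camera_params('wrist');im=manip.camera('wrist');s=manip.sense();print(s['time'],s['eef_pos'].round(1),s['qvel'].round(3))
m=cv2.inRange(cv2.cvtColor(im,cv2.COLOR_RGB2HSV),(50,100,190),(80,255,255));n,l,st,ce=cv2.connectedComponentsWithStats(m)
for i in range(1,n):
    if st[i,4]>100:
        q,f=locate([(p,ce[i])],d/2,h-14,h);print(ce[i].round(),st[i],q.round(1),hullc(p,*q,d/2,h-14,h)[1])
ims={n:manip.camera(n) for n in('scene','side')}
cv2.imwrite('pics/'+fn,np.vstack([ims['scene'][90:290,50:450],ims['side'][90:310,120:520]])[:,:,::-1])
E
python3 w2.py medium c1.png
```

```text
7.3667 [595.7 -92.3 150.7] [ 0.02  -0.007 -0.007 -0.001  0.003  0.001]Traceback (most recent call last):
  File "w2.py", line 12, in <module>
    cv2.imwrite('pics/'+fn,np.vstack([ims['scene'][90:290,50:450],ims['side'][90:310,120:520]])[:,:,::-1])
                           ~~~~~~~~~^^^^^^^^^^^^^^^^^^^^^^^^^^^^^^^^^^^^^^^^^^^^^^^^^^^^^^^^^^^
    return _nx.concatenate(arrs, 0, dtype=dtype, casting=casting)
           ~~~~~~~~~~~~~~~^^^^^^^^^^^^^^^^^^^^^^^^^^^^^^^^^^^^^^^
ValueError: all the input array dimensions except for the concatenation axis must match exactly, but along dimension 1, the array at index 0 has size 400 and the array at index 1 has size 392
```

```bash
sed -i 's/90:310,120:520/90:310,112:512/; s/(50,100,190)/(50,120,150)/' w2.py
sed -i 's/^cv2.imwrite.*/cv2.imwrite("pics\/"+fn,np.hstack([np.vstack([ims["scene"][90:290,50:450],ims["side"][90:310,112:512]]),np.vstack([cv2.resize(im,(400,300)),np.zeros((120,400,3),np.uint8)])])[:,:,::-1])/' w2.py
python3 w2.py medium c1.png
```

```text
7.6167 [595.7 -91.6 150.5] [-0.003  0.001  0.001  0.002  0.003 -0.001]
[255. 187.] [ 231  164   48   47 1743] [596.1 -93.2] 2057.361959638889
[412. 234.] [ 382  207   61   56 2610] [463.6 -84. ] 2135.8583274465054
```

View pics/c1.png

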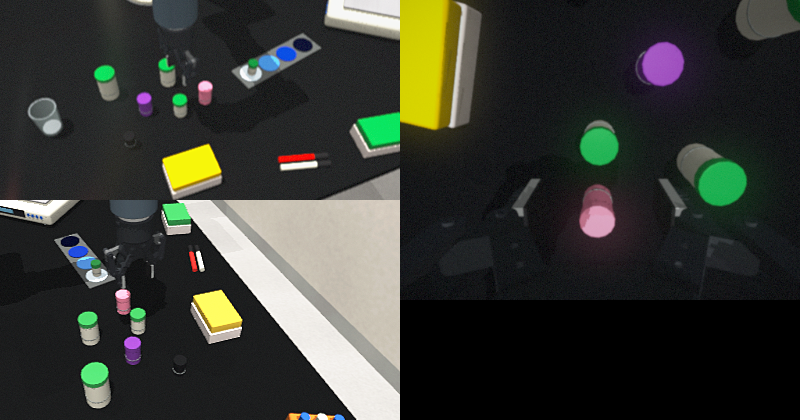

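The small jar stands in the middle of pad 1. The medium jar is confirmed at (596.1, -93.2), and the pink and purple jars are clear of the fingers. Now I'll grasp the medium jar.

Emit:
jog_arm --pt "0 0 -0.03 0" --pt "0 0 -0.06 0" --pt "0 0 -0.09 0" --pt "0 0 -0.12 0" --pt "0 0 -0.134 0"

```text
time: 8.13
eef_pos: [593.2, -92.0, 12.3]
eef_rot: [[0.23, -0.973, -0.006], [-0.973, -0.23, 0.001], [-0.002, 0.005, -1.0]]
wrist_force: [-0.8, -0.1, -0.1]
opening: 64.0
finger_force: 0.0
```

Emit:
jog_arm --pt "0 0 0 0" --pt "0 0 0 0" --pt "0 0 0 0" --pt "0 0 0 0" --pt "0 0 0 0" --grip -1

```text
time: 8.55
eef_pos: [596.7, -92.3, 17.8]
eef_rot: [[0.23, -0.973, 0.003], [-0.973, -0.23, 0.0], [0.0, -0.003, -1.0]]
wrist_force: [0.2, -0.3, 0.4]
opening: 37.3
finger_force: 30.9
```

Emit:
jog_arm --pt "0 0 0 0" --pt "0 0 0 0" --pt "0 0 0.01 0" --pt "0 0 0.04 0" --pt "0 0 0.075 0"

```text
time: 8.97
eef_pos: [593.9, -92.5, 90.7]
eef_rot: [[0.23, -0.973, -0.005], [-0.973, -0.23, -0.0], [-0.001, 0.005, -1.0]]
wrist_force: [0.1, 0.5, 0.4]
opening: 37.4
finger_force: 30.9
```

Emit:
jog_arm --pt "0 0 0.02 0" --pt "-0.003 0.012 0.04 0" --pt "-0.009 0.04 0.048 0" --pt "-0.016 0.07 0.05 0" --pt "-0.023 0.1 0.05 0"

```text
time: 9.38
eef_pos: [573.1, 8.3, 143.5]
eef_rot: [[0.229, -0.973, 0.003], [-0.973, -0.229, 0.001], [0.0, -0.003, -1.0]]
wrist_force: [0.3, -0.1, -0.8]
opening: 37.3
finger_force: 31.0
```

Emit:
jog_arm --pt "-0.007 0.031 0 0" --pt "-0.014 0.062 0 0" --pt "-0.021 0.093 0 0" --pt "-0.028 0.124 0 0" --pt "-0.035 0.152 0 0"

```text
time: 9.8
eef_pos: [537.3, 161.2, 142.4]
eef_rot: [[0.23, -0.973, 0.001], [-0.973, -0.23, 0.001], [-0.0, -0.001, -1.0]]
wrist_force: [0.8, 0.6, -0.8]
opening: 37.2
finger_force: 31.0
```

Emit:
jog_arm --pt "-0.006 0.025 0 0" --pt "-0.011 0.048 0 0" --pt "-0.0145 0.062 0 0" --pt "-0.0145 0.062 0 0" --pt "-0.0145 0.062 -0.01 0"

```text
time: 10.22
eef_pos: [524.4, 222.5, 133.4]
eef_rot: [[0.231, -0.973, 0.004], [-0.973, -0.231, 0.002], [-0.001, -0.004, -1.0]]
wrist_force: [0.0, 0.8, -0.2]
opening: 37.1
finger_force: 31.0
```

Emit:
jog_arm --pt "0 0 -0.025 0" --pt "0 0 -0.05 0" --pt "0 0 -0.075 0" --pt "0 0 -0.095 0" --pt "0 0 -0.102 0"

```text
time: 10.63
eef_pos: [521.2, 218.9, 25.7]
eef_rot: [[0.228, -0.974, -0.006], [-0.974, -0.228, -0.004], [0.002, 0.006, -1.0]]
wrist_force: [-14.5, -3.4, 42.2]
opening: 37.6
finger_force: 36.6
```

Emit:
jog_arm --pt "0 0 0 0" --pt "0 0 -0.001 0" --pt "0 0 -0.003 0" --pt "0 0 -0.005 0" --pt "0 0 -0.005 0"

```text
time: 11.05
eef_pos: [524.0, 221.6, 25.8]
eef_rot: [[0.23, -0.973, 0.002], [-0.973, -0.23, 0.001], [-0.0, -0.002, -1.0]]
wrist_force: [-1.2, -0.9, 5.4]
opening: 37.5
finger_force: 31.6
```

Emit:
jog_arm --pt "0 0 0 0" --pt "0 0 0 0" --pt "0 0 0 0" --pt "0 0 0 0" --pt "0 0 0 0" --grip 0.7

```text
time: 11.47
eef_pos: [523.2, 221.5, 24.2]
eef_rot: [[0.23, -0.973, -0.0], [-0.973, -0.23, -0.0], [0.0, 0.0, -1.0]]
wrist_force: [0.1, -0.6, 0.2]
opening: 72.6
finger_force: 0.0
```

Emit:
jog_arm --pt "0 0 0.01 0" --pt "0 0 0.035 0" --pt "0 0 0.065 0" --pt "0 0 0.1 0" --pt "0 0 0.136 0"

```text
time: 11.88
eef_pos: [522.8, 221.2, 162.2]
eef_rot: [[0.23, -0.973, -0.001], [-0.973, -0.23, -0.001], [0.0, 0.001, -1.0]]
wrist_force: [1.3, 0.9, 0.2]
opening: 72.6
finger_force: 0.0
```

Emit:
jog_arm --pt "-0.004 -0.025 0 0" --pt "-0.009 -0.056 0 0" --pt "-0.014 -0.09 0 0" --pt "-0.02 -0.126 0 0" --pt "-0.025 -0.162 0 0"

```text
time: 12.3
eef_pos: [497.7, 58.2, 161.2]
eef_rot: [[0.231, -0.973, 0.001], [-0.973, -0.231, 0.0], [-0.0, -0.001, -1.0]]
wrist_force: [1.2, 0.3, 0.0]
opening: 72.8
finger_force: 0.0
```

Emit:
jog_arm --pt "-0.006 -0.036 0 0" --pt "-0.011 -0.072 0 0" --pt "-0.016 -0.106 0 0" --pt "-0.02 -0.134 0 0" --pt "-0.023 -0.1475 0 0"

```text
time: 12.72
eef_pos: [474.5, -90.7, 161.2]
eef_rot: [[0.228, -0.974, 0.001], [-0.974, -0.228, -0.001], [0.001, -0.001, -1.0]]
wrist_force: [-0.5, 0.4, 0.9]
opening: 72.6
finger_force: 0.0
```

```bash
python3 w2.py large c2.png
```

```text
12.8667 [475.1 -88.7 161. ] [ 0.037  0.006  0.003 -0.003  0.006 -0.01 ]
[254. 193.] [ 223  162   66   61 3032] [474.7 -88.3] 3050.4015431252774
```

View pics/c2.png

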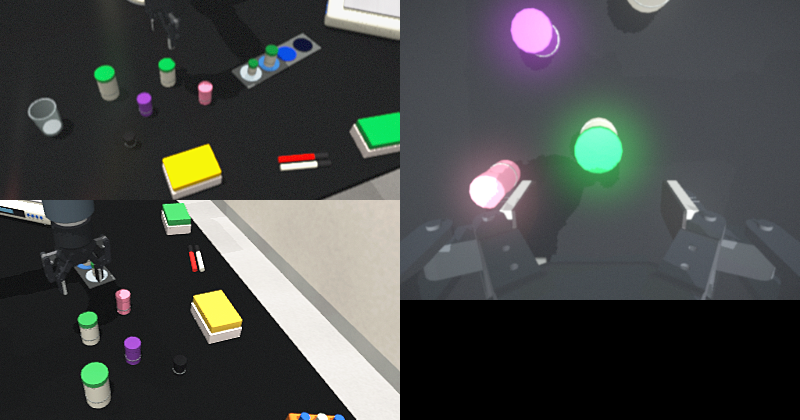

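The small and medium jars stand on pads 1 and 2. The wrist view confirms the large jar at (474.7, -88.3), with the pink jar clear of the finger. Now I'll grasp the large jar.

Emit:
jog_arm --pt "0 0 -0.03 0" --pt "0 0 -0.06 0" --pt "0 0 -0.09 0" --pt "0 0 -0.12 0" --pt "0 0 -0.135 0"

```text
time: 13.38
eef_pos: [473.4, -86.8, 22.2]
eef_rot: [[0.231, -0.973, -0.005], [-0.973, -0.231, 0.0], [-0.001, 0.004, -1.0]]
wrist_force: [-0.4, 0.2, 1.0]
opening: 72.6
finger_force: 0.0
```

Emit:
jog_arm --pt "0 0 0 0" --pt "0 0 0 0" --pt "0 0 0 0" --pt "0 0 0 0" --pt "0 0 0 0" --grip -1 --force 35

```text
time: 13.8
eef_pos: [476.2, -87.6, 26.5]
eef_rot: [[0.23, -0.973, 0.002], [-0.973, -0.23, 0.0], [0.0, -0.002, -1.0]]
wrist_force: [0.5, -0.3, -1.0]
opening: 45.3
finger_force: 35.9
```

Emit:
jog_arm --pt "0 0 0 0" --pt "0 0 0 0" --pt "0 0 0.01 0" --pt "0 0 0.04 0" --pt "0 0 0.075 0"

```text
time: 14.22
eef_pos: [473.3, -88.1, 99.5]
eef_rot: [[0.229, -0.973, -0.005], [-0.973, -0.229, -0.0], [-0.001, 0.005, -1.0]]
wrist_force: [2.0, 0.4, -1.1]
opening: 45.5
finger_force: 36.3
```

Emit:
jog_arm --pt "0 0 0.02 0" --pt "0.001 0.012 0.04 0" --pt "0.003 0.04 0.055 0" --pt "0.006 0.072 0.06 0" --pt "0.009 0.105 0.06 0"

```text
time: 14.63
eef_pos: [485.2, 18.0, 162.5]
eef_rot: [[0.228, -0.974, 0.004], [-0.974, -0.228, 0.001], [-0.0, -0.004, -1.0]]
wrist_force: [1.0, -0.0, -1.7]
opening: 45.3
finger_force: 36.3
```

Emit:
jog_arm --pt "0.003 0.034 0 0" --pt "0.006 0.068 0 0" --pt "0.009 0.102 0 0" --pt "0.012 0.136 0 0" --pt "0.014 0.17 0 0"

```text
time: 15.05
eef_pos: [498.1, 188.7, 160.5]
eef_rot: [[0.23, -0.973, 0.0], [-0.973, -0.23, 0.0], [-0.0, -0.0, -1.0]]
wrist_force: [1.0, -0.8, -1.4]
opening: 45.5
finger_force: 36.3
```

Emit:
jog_arm --pt "0.003 0.034 0 0" --pt "0.006 0.066 0 0" --pt "0.0075 0.09 0 0" --pt "0.0085 0.1045 0 0" --pt "0.0085 0.1045 0 0"

```text
time: 15.47
eef_pos: [506.6, 293.9, 159.6]
eef_rot: [[0.232, -0.973, -0.001], [-0.973, -0.232, -0.0], [-0.0, 0.001, -1.0]]
wrist_force: [-0.8, -0.6, -2.0]
opening: 45.4
finger_force: 36.3
```

Emit:
jog_arm --pt "0 0 -0.02 0" --pt "0 0 -0.045 0" --pt "0 0 -0.07 0" --pt "0 0 -0.09 0" --pt "0 0 -0.105 0"

```text
time: 15.88
eef_pos: [505.9, 289.8, 53.3]
eef_rot: [[0.229, -0.973, -0.002], [-0.973, -0.229, -0.002], [0.001, 0.003, -1.0]]
wrist_force: [0.6, 0.1, -1.3]
opening: 45.3
finger_force: 36.3
```

Emit:
jog_arm --pt "0 0 -0.008 0" --pt "0 0 -0.014 0" --pt "0 0 -0.017 0" --pt "0 0 -0.019 0" --pt "0 0 -0.02 0"

```text
time: 16.3
eef_pos: [507.2, 291.7, 36.0]
eef_rot: [[0.23, -0.973, 0.001], [-0.973, -0.23, 0.001], [-0.001, -0.001, -1.0]]
wrist_force: [0.2, -0.8, -1.8]
opening: 45.4
finger_force: 36.3
```

Emit:
jog_arm --pt "0 0 0 0" --pt "0 0 -0.0005 0" --pt "0 0 -0.001 0" --pt "0 0 -0.001 0" --pt "0 0 -0.001 0"

```text
time: 16.72
eef_pos: [507.1, 291.9, 35.0]
eef_rot: [[0.23, -0.973, 0.001], [-0.973, -0.23, 0.001], [-0.0, -0.001, -1.0]]
wrist_force: [-1.5, 0.2, 3.5]
opening: 45.1
finger_force: 36.5
```

Emit:
jog_arm --pt "0 0 0 0" --pt "0 0 0 0" --pt "0 0 0 0" --pt "0 0 0 0" --pt "0 0 0 0" --grip 0.9

```text
time: 17.13
eef_pos: [506.7, 291.5, 34.2]
eef_rot: [[0.23, -0.973, -0.0], [-0.973, -0.23, -0.0], [0.0, 0.0, -1.0]]
wrist_force: [0.1, -0.5, -0.3]
opening: 81.4
finger_force: 0.0
```

Emit:
jog_arm --pt "0 0 0.01 0" --pt "0 0 0.035 0" --pt "0 0 0.068 0" --pt "0 0 0.105 0" --pt "0 0 0.141 0"

```text
time: 17.55
eef_pos: [506.6, 291.2, 177.7]
eef_rot: [[0.23, -0.973, 0.0], [-0.973, -0.23, -0.0], [0.0, -0.0, -1.0]]
wrist_force: [0.8, 1.6, -0.0]
opening: 81.1
finger_force: 0.0
```

Emit:
jog_arm --pt "-0.002 -0.025 0 0" --pt "-0.004 -0.055 0 0" --pt "-0.007 -0.09 0 0" --pt "-0.01 -0.125 0 0" --pt "-0.013 -0.16 0 0"

```text
time: 17.97
eef_pos: [493.4, 130.1, 176.2]
eef_rot: [[0.231, -0.973, 0.001], [-0.973, -0.231, 0.0], [-0.0, -0.001, -1.0]]
wrist_force: [-0.0, -0.9, 0.4]
opening: 81.1
finger_force: 0.0
```

Emit:
jog_arm --pt "-0.003 -0.036 0 0" --pt "-0.006 -0.072 0 0" --pt "-0.009 -0.108 0 0" --pt "-0.012 -0.144 0 0" --pt "-0.015 -0.18 0 0"

```text
time: 18.38
eef_pos: [478.3, -50.1, 176.4]
eef_rot: [[0.23, -0.973, 0.001], [-0.973, -0.23, 0.0], [0.0, -0.001, -1.0]]
wrist_force: [1.1, 0.1, 0.1]
opening: 81.1
finger_force: 0.0
```

Emit:
jog_arm --pt "-0.003 -0.036 0 0" --pt "-0.006 -0.07 0 0" --pt "-0.009 -0.1 0 0" --pt "-0.012 -0.13 0 0" --pt "-0.014 -0.16 0 0"

```text
time: 18.8
eef_pos: [464.2, -210.1, 176.3]
eef_rot: [[0.23, -0.973, 0.001], [-0.973, -0.23, -0.0], [0.001, -0.001, -1.0]]
wrist_force: [0.5, -0.1, 0.9]
opening: 81.4
finger_force: 0.0
```

Emit:
jog_arm --pt "-0.002 -0.025 0 0" --pt "-0.004 -0.045 0 0" --pt "-0.004 -0.0505 0 0" --pt "-0.004 -0.0505 0 0" --pt "-0.004 -0.0505 0 0"

```text
time: 19.22
eef_pos: [460.8, -258.7, 175.6]
eef_rot: [[0.229, -0.973, 0.0], [-0.973, -0.229, 0.0], [-0.0, -0.0, -1.0]]
wrist_force: [-0.2, 0.4, 0.7]
opening: 81.3
finger_force: 0.0
```

```bash
python3 w2.py largest c3.png
```

```text
19.3667 [ 461.  -258.   175.6] [ 0.    -0.001 -0.001  0.003  0.     0.002]
[251. 209.] [ 211  154   87   85 1795] [ 460.5 -243.1] 4058.5195782992523
```

View pics/c3.png

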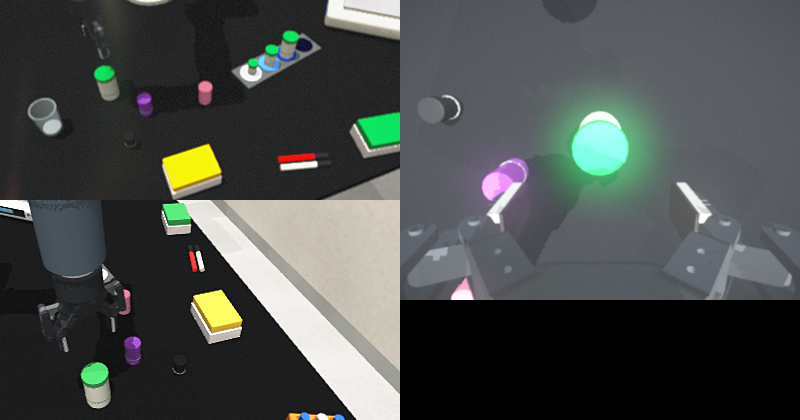

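Three jars stand on their pads. The largest jar is centred between the fingers at about (256,189) in wrist pixels; its overexposed lid skewed the blob, but it agrees with the fixed-camera fit. Now I'll grasp it.

Emit:
jog_arm --pt "0 0 -0.03 0" --pt "0 0 -0.06 0" --pt "0 0 -0.09 0" --pt "0 0 -0.12 0" --pt "0 0 -0.14 0"

```text
time: 19.88
eef_pos: [459.5, -257.8, 32.7]
eef_rot: [[0.23, -0.973, -0.003], [-0.973, -0.23, 0.001], [-0.002, 0.002, -1.0]]
wrist_force: [-0.5, -0.2, 0.2]
opening: 81.1
finger_force: 0.0
```

Emit:
jog_arm --pt "0 0 0 0" --pt "0 0 0 0" --pt "0 0 0 0" --pt "0 0 0 0" --pt "0 0 0 0" --grip -1 --force 40

```text
time: 20.3
eef_pos: [461.7, -259.1, 36.6]
eef_rot: [[0.23, -0.973, 0.003], [-0.973, -0.23, -0.001], [0.001, -0.002, -1.0]]
wrist_force: [-0.1, -1.2, -1.2]
opening: 53.3
finger_force: 42.0
```

Emit:
jog_arm --pt "0 0 0 0" --pt "0 0 0 0" --pt "0 0 0.01 0" --pt "0 0 0.035 0" --pt "0 0 0.065 0"

```text
time: 20.72
eef_pos: [459.1, -258.5, 99.9]
eef_rot: [[0.23, -0.973, -0.004], [-0.973, -0.23, 0.001], [-0.002, 0.004, -1.0]]
wrist_force: [0.8, -0.9, -2.4]
opening: 53.8
finger_force: 42.4
```

Emit:
jog_arm --pt "0 0 0.025 0" --pt "0 0.01 0.05 0" --pt "0.001 0.032 0.07 0" --pt "0.002 0.062 0.08 0" --pt "0.004 0.095 0.08 0"

```text
time: 21.13
eef_pos: [465.9, -164.1, 184.0]
eef_rot: [[0.228, -0.974, 0.006], [-0.974, -0.228, -0.001], [0.003, -0.005, -1.0]]
wrist_force: [1.7, -0.0, -2.1]
opening: 53.4
finger_force: 42.4
```

Emit:
jog_arm --pt "0.002 0.035 0 0" --pt "0.004 0.07 0 0" --pt "0.006 0.105 0 0" --pt "0.007 0.14 0 0" --pt "0.008 0.175 0 0"

```text
time: 21.55
eef_pos: [472.3, 12.6, 181.1]
eef_rot: [[0.23, -0.973, 0.001], [-0.973, -0.23, 0.0], [-0.0, -0.001, -1.0]]
wrist_force: [0.9, 0.6, -2.0]
opening: 53.3
finger_force: 42.4
```

Emit:
jog_arm --pt "0.002 0.035 0 0" --pt "0.004 0.07 0 0" --pt "0.006 0.105 0 0" --pt "0.007 0.14 0 0" --pt "0.008 0.175 0 0"

```text
time: 21.97
eef_pos: [480.3, 187.6, 181.1]
eef_rot: [[0.23, -0.973, 0.0], [-0.973, -0.23, 0.0], [-0.0, -0.001, -1.0]]
wrist_force: [1.5, -0.0, -2.3]
opening: 53.3
finger_force: 42.4
```

Emit:
jog_arm --pt "0.002 0.035 0 0" --pt "0.004 0.07 0 0" --pt "0.006 0.105 0 0" --pt "0.007 0.135 0 0" --pt "0.0085 0.158 0 0"

```text
time: 22.38
eef_pos: [488.7, 346.4, 180.6]
eef_rot: [[0.231, -0.973, -0.0], [-0.973, -0.231, 0.0], [-0.0, 0.0, -1.0]]
wrist_force: [0.7, -0.2, -1.2]
opening: 53.5
finger_force: 42.4
```

Emit:
jog_arm --pt "0.001 0.015 0 0" --pt "0.001 0.018 0 0" --pt "0.001 0.018 0 0" --pt "0.001 0.018 -0.015 0" --pt "0.001 0.018 -0.035 0"

```text
time: 22.8
eef_pos: [491.3, 361.9, 147.5]
eef_rot: [[0.23, -0.973, 0.004], [-0.973, -0.23, 0.003], [-0.002, -0.004, -1.0]]
wrist_force: [0.2, 0.1, -2.9]
opening: 53.1
finger_force: 42.4
```

Emit:
jog_arm --pt "0 0 -0.02 0" --pt "0 0 -0.04 0" --pt "0 0 -0.058 0" --pt "0 0 -0.073 0" --pt "0 0 -0.083 0"

```text
time: 23.22
eef_pos: [489.7, 360.2, 61.1]
eef_rot: [[0.229, -0.973, -0.002], [-0.973, -0.229, -0.002], [0.001, 0.002, -1.0]]
wrist_force: [-0.6, -1.6, -1.8]
opening: 53.5
finger_force: 42.4
```

Emit:
jog_arm --pt "0 0 -0.007 0" --pt "0 0 -0.012 0" --pt "0 0 -0.015 0" --pt "0 0 -0.016 0" --pt "0 0 -0.017 0"

```text
time: 23.63
eef_pos: [490.6, 362.3, 45.9]
eef_rot: [[0.23, -0.973, 0.001], [-0.973, -0.23, 0.001], [-0.001, -0.001, -1.0]]
wrist_force: [-0.7, -0.8, -2.1]
opening: 53.0
finger_force: 42.4
```

Emit:
jog_arm --pt "0 0 0 0" --pt "0 0 -0.0005 0" --pt "0 0 -0.001 0" --pt "0 0 -0.001 0" --pt "0 0 -0.001 0"

```text
time: 24.05
eef_pos: [490.5, 362.4, 45.3]
eef_rot: [[0.23, -0.973, 0.001], [-0.973, -0.23, 0.001], [-0.001, -0.001, -1.0]]
wrist_force: [-3.5, -0.5, 5.6]
opening: 53.2
finger_force: 42.7
```

Contact at 5.6 N. I'll release, retreat and check.

Emit:
jog_arm --pt "0 0 0 0" --pt "0 0 0 0" --pt "0 0 0 0" --pt "0 0 0 0" --pt "0 0 0 0" --grip 0.95

```text
time: 24.47
eef_pos: [490.3, 362.0, 44.1]
eef_rot: [[0.23, -0.973, -0.0], [-0.973, -0.23, -0.0], [0.0, 0.0, -1.0]]
wrist_force: [0.3, 0.7, -1.0]
opening: 83.5
finger_force: 0.0
```

Emit:
jog_arm --pt "0 0 0.01 0" --pt "0 0 0.035 0" --pt "0 0 0.07 0" --pt "0 0 0.11 0" --pt "0 0 0.15 0"

```text
time: 24.88
eef_pos: [490.0, 361.5, 196.6]
eef_rot: [[0.23, -0.973, -0.0], [-0.973, -0.23, -0.001], [0.001, 0.0, -1.0]]
wrist_force: [0.6, 1.2, -0.8]
opening: 83.1
finger_force: 0.0
```

Emit:
jog_arm --pt "-0.01 -0.03 0.02 0" --pt "-0.02 -0.06 0.04 0" --pt "-0.03 -0.09 0.05 0" --pt "-0.04 -0.12 0.05 0" --pt "-0.05 -0.15 0.05 0"

```text
time: 25.3
eef_pos: [439.9, 210.9, 246.1]
eef_rot: [[0.23, -0.973, 0.002], [-0.973, -0.23, 0.002], [-0.001, -0.003, -1.0]]
wrist_force: [0.4, 0.2, -0.4]
opening: 83.2
finger_force: 0.0
```

Emit:
jog_arm --pt "-0.01 -0.035 0 0" --pt "-0.02 -0.07 0 0" --pt "-0.03 -0.105 0 0" --pt "-0.04 -0.14 0 0" --pt "-0.05 -0.175 0 0"

```text
time: 25.72
eef_pos: [389.3, 35.5, 245.2]
eef_rot: [[0.231, -0.973, 0.002], [-0.973, -0.231, 0.0], [-0.0, -0.002, -1.0]]
wrist_force: [0.8, -2.1, 0.4]
opening: 83.1
finger_force: 0.0
```

```bash
cat > fin.py <<'E'
from h import *
from station import manip
for i in range(4): manip.camera('wrist')
ims={n:manip.camera(n) for n in('scene','side')}; ps={n:manip.camera_params(n) for n in ims}
PAD=dict(small=(539.7,151.3),medium=(523.2,221.4),large=(506.6,291.4),largest=(490.1,361.5))
for n in ims:
    b=blobs(ims[n],(50,120,60),(75,255,255))
    for k,(d,h) in DIM.items():
        e=hullc(ps[n],*PAD[k],d/2,h-5,h+9)[0]; c,a=min(b,key=lambda t:np.linalg.norm(t[0]-e))
        q,_=locate([(ps[n],c)],d/2,h-5,h+9); print(n,k,c.round(1),a,'err mm',(q-PAD[k]).round(1))
cv2.imwrite('pics/fin.png',cv2.resize(np.hstack([ims['scene'][90:240,50:400],ims['side'][90:240,130:480]]),None,fx=1.14,fy=1.14)[:,:,::-1])
s=manip.sense();print(s['time'],s['eef_pos'],np.abs(s['qvel']).max())
E
python3 fin.py
```

```text
scene small [302.5 152.4] 84 err mm [-4.1  4.5]
scene medium [321.1 139.3] 130 err mm [-3.7  1.9]
scene large [339.8 126.1] 180 err mm [-4.3  1.8]
scene largest [359.2 113.1] 236 err mm [-4.3  5.5]
side small [207.4 153.5] 72 err mm [1.8 0.8]
side medium [197.5 137.5] 103 err mm [ 3.2 -0.8]
side large [187.6 122.6] 134 err mm [ 2.6 -1.9]
side largest [178.1 108.1] 164 err mm [1.8 0.5]
26.0167 [390.44902944  37.4639743  244.69717077] 0.015608914134392488
```

View pics/fin.png

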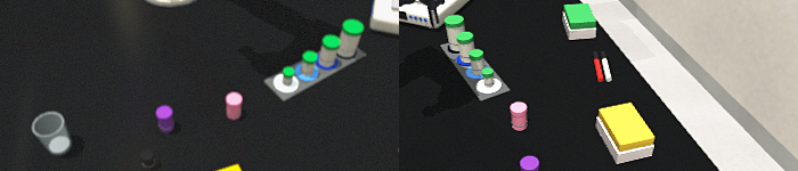

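All four jars stand upright on their pads in the right order. The two cameras' errors have opposite signs, so the average is 1–3 mm, well inside 12 mm. The arm is clear.

```bash
python3 -c "
from station import manip
print(manip.sign_off())"
```

```text
the job is handed in; nothing more can be done
None
```

All four jars stand upright and released on their pads, smallest on palest to largest on darkest, about 1–3 mm off centre by the cameras; the tip box and beaker were left alone, and the job is handed in (no verdict was returned).

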